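# Crack a seized bottle cap in the bench-mounted locking pliers

### The job

The cap of the small glass bottle standing between the jaws of the bench-mounted locking pliers has seized. Ease the swinging handle in, by feel, until the pliers go over centre and stay locked on the bottle by themselves, never leaning on them with more than about a kilo and a half (15 N). Then unscrew the cap (anticlockwise from above) by at least an eighth of a turn, leaving it on, and flick the release lever at the tail so that the pliers spring open, with the bottle left standing between the open jaws and everything else on the bench left alone.

Things in the scene. Friction and masses are not known exactly. Their poses are not given: they have to be found in the camera images.
- pliers: Steel locking pliers lying flat, foot bolted to the bench, 270 mm long, working parts 15 to 37 mm above the bench (pins to 43). Origin on the bench at the jaw centre; x along the pliers from tail to jaws, y to the side of the fixed jaw and fixed handle (fixed handle: x -150 to -30, y 3 to 19 mm; screw knob behind it to x -175). The moving jaw and handle are on the -y side.
- jaw_seat (a point): Point on the bench midway between the closed jaws: where the bottle's axis belongs. The fixed jaw is a rubber V on the +y side; the moving jaw, with a springy rubber pad, closes on the bottle from -y.
- jaw: Moving jaw, turning about an upright pin; origin on the bench below that pin, at x -38, y 12 mm of the pliers. It carries the moving handle. Springs open by itself when not locked.
- handle_pivot (a point): Upright pin on the moving jaw about which the moving handle swings, 26 mm above the bench: open at about x -84, y 5 mm of the pliers, locked at x -80, y -8.
- handle_tail (a point): End of the moving handle, mid-height of its flat outer face (15 to 37 mm up), 114 mm from the pivot. Open: near x -130, y -100 mm of the pliers (varies by 20 mm); locked: x -188, y anywhere from -52 to -34, as the last user's adjusting screw has it. Swinging it in takes up to 10 N here, least near dead centre, which comes 3 mm before a hard stop; short of that it springs back.
- lever_tip (a point): End of the release lever, an upright steel tab 30 mm long, 4 mm thick, 15 to 37 mm up, sticking out 27 mm past the moving handle's tail and pivoted inside that handle; this point is mid-height, 3 mm from its end. Locked: about x -214, y -10 to -33 mm of the pliers. It is flicked to -y (away from the fixed handle's side) with about 1 N.
- lever (a joint): Angle of the release lever in the moving handle, rad: 0 at rest, grows to 0.32 as its tab is pushed to -y. After about 5 mm of travel its nose meets the toggle link; a mm or two later the lock breaks and the handle flies open to -y.
- bottle: Small amber glass bottle, no paper band, 36 mm diameter, shoulder at 46 mm, 79 mm high with its cap, about 80 g, standing loose on the bench between the jaws, which push it a few mm into the V when they close. Origin at the centre of its underside.
- cap_top (a point): Centre of the top face of that bottle's blue ribbed screw cap, 79 mm above the bench; the cap is 32 mm across and 22 mm high.
- cap (a joint): How far the cap has been unscrewed, rad: 0 tight, grows anticlockwise from above. Takes about 0.22 N m all the way (grip it with 25 N or more) and does not rise noticeably; the unclamped bottle would turn with it.
- bottle_b: Like bottle but with a paper band round it; stands loose beyond the fixed jaw. Leave alone.
- bottle_c: Clear glass bottle of the same size with a paper band, loose, in front of the moving jaw. Leave alone.
- rack_a: Red microtube rack, 105 x 197 x 37 mm, loose, to the robot's left. Leave alone.
- rack_b: Red microtube rack, 123 x 179 x 37 mm, loose, to the robot's right. Leave alone.
- dish: Petri dish, 94 mm across, 15 mm high, loose, beside the fixed handle. Leave alone.
- burner: Bunsen burner, foot 90 mm across, 155 mm high, loose, to the right. Leave alone.
- pipette: White pipette lying on the bench, 280 mm long, 28 mm high, to the left. Origin under its body. Leave alone.
- beaker: Glass beaker, 68 mm across, 90 mm high, loose, to the right. Leave alone.
There are look-alikes about, which are no part of the job. What is shaped like the bottle but green or yellow is not meant.

How it is judged (in metres and radians):
On the way, in this order (a step that is already met when the one before it is completed fails the run):
1. the pliers stay locked on the bottle by themselves: handle tail within 60 mm of the pliers' x axis, jaw pressing the bottle with more than 10 N, the robot not touching the pliers (contact force between jaw and bottle above 10 N and contact force between each of the fingers, the arm and pliers below 0.3 N and y of handle_tail in the frame of pliers above -0.06 m), for 0.8 s.
2. the cap is turned loose by more than 0.7 rad while the locked jaw still presses the bottle with more than 10 N (value of joint cap above 0.7 rad and contact force between jaw and bottle above 10 N), for 0.1 s.
3. the release lever is flicked: turned more than 0.05 rad out of its rest (value of joint lever above 0.05 rad).
At the end, for the whole second after the job is handed in: Cap loosened by more than 0.7 rad; pliers sprung open (handle tail over 75 mm to the moving-handle side of the pliers' x axis, jaw pressing the bottle with under 1 N); bottle upright within 0.1 rad, at rest on the bench within 15 mm of the jaw seat (value of joint cap above 0.7 rad and contact force between jaw and bottle below 1 N and y of handle_tail in the frame of pliers below -0.075 m and angle between bottle's own z axis and vertical below 0.1 rad and horizontal distance between bottle and jaw_seat below 0.015 m and height (world z) of bottle below 0.005 m and linear speed of bottle below 0.02 m/s); the robot touches nothing.
It fails at once if the pliers are forced: the robot presses them with more than 18 N (contact force between any of the fingers, the arm and pliers above 18 N).
It fails at once if the bottle is tipped by more than 0.25 rad or lifted more than 15 mm (angle between bottle's own z axis and vertical above 0.25 rad or height (world z) of bottle above 0.015 m).
It fails at once if one of the other things on the bench is moved by more than 30 mm (distance of any of bottle_b, bottle_c, rack_a, rack_b, dish, burner, pipette, beaker from where it was at the start of the episode above 0.03 m).
It also fails if it takes over 61 s, if anything falls off the work surface, if the arm or the gripper's body presses on something with over 40 N, if the wrist force passes 120 N, or if a joint passes its speed limit or range.

### The arm

A 6-joint arm with a two-finger parallel gripper is mounted at the origin on the work surface. World frame = base frame: x ahead of the robot, y to its left, z up, the work surface at z = 0. Lengths are in mm, angles in degrees, forces in N, time in s.
With the tool pointing down it reaches from about 300 to 850 mm from the base axis. Payload 4.2 kg.
Tool frame: the origin (TCP) lies midway between the tips of the shut fingers; the grasp point (between the pads) lies 19 mm behind it (env.hold_point_z is the z of the grasp point in the tool frame, in mm); z points along the fingers, y is the direction in which the jaws open and shut (so a half turn about z gives the same grasp; the last joint's range is limited). The gripper opens to 91 mm and grips with 3 to 60 N. Pads are 32 mm wide; open, the fingers measure 118 mm over their backs; the gripper's body (76 mm by 178 mm) begins 60 mm behind the grasp point.
Start: joints at [73.568, 18.312, 89.639, -0, 72.044, -1.146], TCP at [151.598, 554.672, 213.976] pointing down, gripper open.
Joint ranges: [-177.97, 177.97], [-48.28, 115.42], [12.27, 149.76], [-77.06, 257.06], [2.81, 150.46], [-146.56, 146.56]. Speed limits (degrees/s): [147.25, 147.25, 180, 180, 180, 180].

### API

Orientations are given as [roll, pitch, yaw] about the fixed x, y, z axes, in that order (R = Rz(yaw) Ry(pitch) Rx(roll)).
In Python, from workcell import env, grab_frame, camera_params, spotter gives the robot as it stands. The module is installed in compiled form; this text tells all that it offers.
- The arm moves only by the shell command python3 -m jog 'ROWS' [FORCE]. ROWS is text: rows parted by semicolons, each of 7 numbers parted by spaces: the turn, a rotation vector about the world's x, y, z in units of 5 degrees (1.0 is 5 degrees), then the shift along the world's x, y, z in units of 25 mm (1.0 is 25 mm), then the opening, from 0 (shut) to 1 (fully open). A call has 1 to 5 rows; each row is the pose to reach, as a shift and turn from the pose commanded when the call began; what a row does not reach only later rows make up. A row lasts 1/8 s, in which the tool goes at most 62.5 mm and 10.7 degrees, less where a joint would pass 70% of its speed; a pose out of reach is approached as far as the arm can. A call with a gripper value outside its range is refused whole. The fingers move at their own pace and stop on an object; FORCE is the grip in N (left out, the last holds). Time passes only in rows, so rows that repeat a pose let the fingers close. It gives the time, the measured TCP pose, the force and the opening at its end, in the units of the state.
- env.state(): the state, without advancing time (a new reading comes with each control period).
- grab_frame(name): name is "side" or "top" or "wrist"; returns the picture (400x640x3 uint8, red, green, blue); there is no depth.
- camera_params(name): a dict with "K" (3x3 intrinsics, pixels), "rvec" (rotation vector, rad) and "tvec" (3), from world to camera coordinates, as OpenCV has them. Camera axes: x right, y down, z forward; pixel columns grow to the right and rows downward; lengths in mm; the calibration is good to about 2 mm. A picture is of the moment at which its call begins: read the wrist's pose just before it. camera_params takes no time and is no camera call; for the wrist camera it gives the pose at the moment of the call.
- env.job_done(): hands the job in, once; it reports no verdict.
Trained networks look in the newest picture that a camera, given by its name, has taken for a name from the list of things; names that differ only in an ending like _2 or _b are one class to them, and where a whole thing is asked for, a point or a joint stands for the part that bears it (a point fixed in the world has none). Each returns a list of dicts, best first, with "conf" (0 to 1); they miss things now and then, are a little off and sometimes report something else, mostly with a low value. They report only what shows in the picture. A call takes as long as a camera call. They do not tell look-alikes from the thing itself.
- spotter.look_for(query, camera): "box" ([left, top, width, height] in pixels, round what is visible of it).
- spotter.trace(query, camera): "region" (400x640 bool, what is visible of it) and "box" ([left, top, width, height] in pixels, round what is visible of it).
The state is a dict: "time_s": time; "qpos": joint angles; "qvel": joint speeds; "effort": joint torques, N m; "ee_pos": TCP position; "ee_rot": TCP orientation; "force": force on the tool from outside, world axes, zero at the start; "torque": the same for the moment, N m; "gripper_width": finger opening in mm.
Only numpy, scipy, OpenCV 4.12 (cv2) and the standard library are available. Lean on these libraries where they do the work, as an engineer would, in place of code of your own. Each camera call takes 0.05 s, during which the arm holds its last target. There are 200 camera calls.

## Working session

There is one attempt and no reset: what is moved stays moved. The work goes in short steps, Python scripts to look and compute and a shell command to move; the robot and the scene stay as the last step left them, time stands still between calls to the robot, and variables do not carry over. Pictures are saved under pics/ and viewed, about 8 in all and at most 12, crops included, and the job is handed in when it is done.

```bash
mkdir -p pics
cat > h.py <<'E'
import numpy as np, cv2
from workcell import env, grab_frame, camera_params, spotter
def snap(c,name=None):
    im=grab_frame(c)
    if name: cv2.imwrite('pics/'+name,im[:,:,::-1])
    return im
def ray(c,uv,z,P=None):
    P=P or camera_params(c); R,_=cv2.Rodrigues(np.array(P['rvec'],float)); t=np.array(P['tvec'],float).ravel()
    d=R.T@np.linalg.solve(np.array(P['K']),[uv[0],uv[1],1.]); o=-R.T@t
    return o+d*(z-o[2])/d[2]
def proj(c,X,P=None):
    P=P or camera_params(c)
    return cv2.projectPoints(np.array(X,float).reshape(-1,1,3),np.array(P['rvec'],float),np.array(P['tvec'],float),np.array(P['K']),None)[0].reshape(-1,2)
E
python3 - <<'E'
from h import *
a=snap('top','t0.png'); 
for q in ['pliers','bottle','cap','handle_tail','lever','jaw']:
    for r in spotter.look_for(q,'top')[:6]: print('top',q,round(r['conf'],2),np.round(r['box']))
b=snap('side','s0.png')
for q in ['pliers','bottle','cap','lever']:
    for r in spotter.look_for(q,'side')[:6]: print('side',q,round(r['conf'],2),np.round(r['box']))
print(env.state())
for c in ['top','side']:
    P=camera_params(c); R,_=cv2.Rodrigues(np.array(P['rvec'],float)); print(c,-R.T@np.array(P['tvec']).ravel(),P['K'][0])
E
```

```text
top pliers 0.76 [254. 172.  66.  70.]
top pliers 0.27 [270. 197.  17.  40.]
top bottle 0.75 [306. 181.  12.  11.]
top bottle 0.66 [319. 214.  14.  18.]
top bottle 0.59 [317. 140.  12.  20.]
top bottle 0.51 [340. 199.  16.  16.]
top bottle 0.45 [334. 162.  19.  26.]
top bottle 0.36 [269. 194.  50.  43.]
top cap 0.67 [318. 212.  14.  17.]
top cap 0.65 [339. 168.   9.   8.]
top handle_tail 0.56 [273. 197.  16.  39.]
top lever 0.44 [268. 230.   9.  11.]
top jaw 0.94 [272. 189.  47.  46.]
top jaw 0.33 [254. 172.  66.  63.]
side pliers 0.76 [284. 173.  67.  48.]
side bottle 0.94 [344. 217.  15.  33.]
side bottle 0.89 [290. 202.  14.  30.]
side bottle 0.85 [309. 218.  14.  28.]
side bottle 0.62 [370. 206.  11.  24.]
side bottle 0.55 [326. 195.  15.  30.]
side cap 0.65 [344. 214.  14.  16.]
side cap 0.52 [287. 203.  17.  12.]
side cap 0.45 [327. 193.  14.  18.]
side lever 0.63 [283. 182.  10.   8.]
{'time_s': 0.6, 'qpos': array([ 7.35698332e+01,  1.83116400e+01,  8.96387672e+01,  1.15503131e-03,
        7.20432038e+01, -1.14716065e+00]), 'qvel': array([-0.00658996, -0.00809114, -0.00274643, -0.04385603, -0.08775259,
       -0.03416622]), 'effort': array([-4.55437421e-04, -4.12118518e+01, -2.32134837e+01,  7.27820420e-02,
        3.79232538e-02, -1.59761761e-06]), 'ee_pos': array([151.5740839 , 554.6860854 , 213.98011578]), 'ee_rot': array([ 1.79993590e+02, -9.70677053e-04,  1.64716638e+02]), 'force': array([ 0.37047736, -0.0721587 ,  0.55229666]), 'torque': array([ 0.02179195,  0.0097194 , -0.01101326]), 'gripper_width': 91.08254164810566}
top [ 342.04137331  -30.74804282 1087.02831982] [381.89997283   0.         320.77520942]
side [ 454.23117519 -869.45564778  813.60480018] [420.60289435   0.         316.16178177]
```

View pics/t0.png

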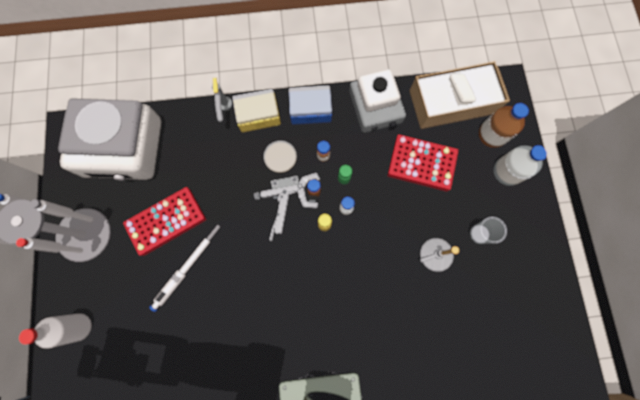

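View pics/s0.png

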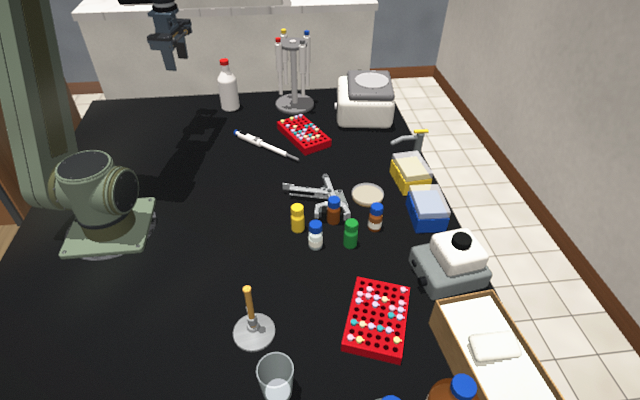

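Top view: the target is the amber, unbanded, blue-capped bottle in the jaws at (314,186). It could be confused with bottle_b, amber and banded (323,148), bottle_c, clear (347,205), green (345,172) or yellow (324,221). The pliers' tail points left in the image, the fixed handle is at the top and the moving handle hangs down to (271,237).

Run:
```python
from h import *
for n,uv,z in [('cap',(314,184),79),('knob',(257,194),26),('fixjawpin',(296,180),40),('tail',(277,231),26),('lever',(271,238),26),('clear',(347,202),79),('yellow',(324,218),79),('dish',(280,156),15)]:
    print(n,ray('top',uv,z).round(0))
P=camera_params('wrist');R,_=cv2.Rodrigues(np.array(P['rvec'],float)); c=-R.T@np.array(P['tvec']).ravel()
print('wrist cam',c,R[2],P['K'])
im=snap('top');cv2.imwrite('pics/t1.png',cv2.resize(im[125:250,230:370],None,fx=5,fy=5,interpolation=cv2.INTER_CUBIC)[:,:,::-1])
```

```text
cap [605. -44.  79.]
knob [607. 120.  26.]
fixjawpin [632.   5.  40.]
tail [495.  72.  26.]
lever [478.  90.  26.]
clear [ 545. -127.   79.]
yellow [508. -61.  79.]
dish [717.  45.  15.]
wrist cam [ 74.32061111 576.37775545 384.89940398] [ 0.27777443 -0.07602119 -0.95763362] [[353.48395463   0.         320.21422492]
 [  0.         353.48395463 199.69767881]
 [  0.           0.           1.        ]]
```

View pics/t1.png

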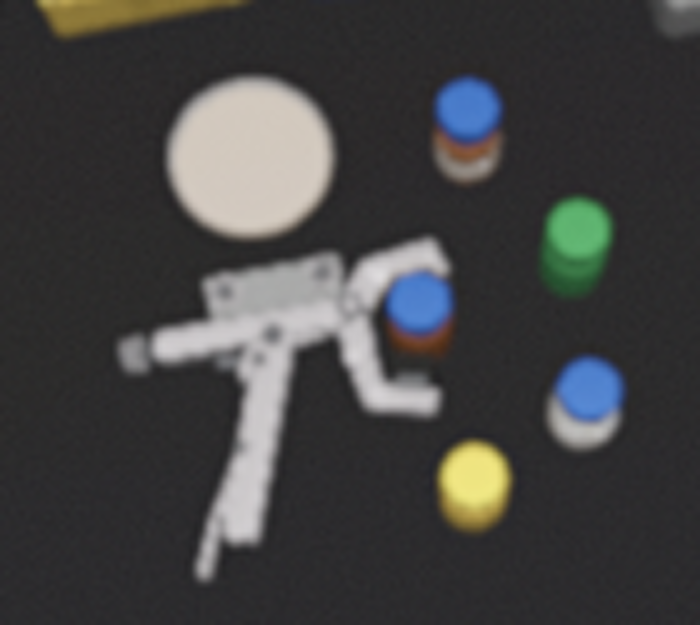

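The crop confirms the choice: an amber body without a band, between the open jaws. Next, move over it for a wrist view.

```bash
R='0 0 -5 6 -8 0 1'
python3 -m jog '0 0 -5 6 -8 0 1;0 0 -5 6 -8 0 1;0 0 -5 6 -8 0 1;0 0 -5 6 -8 0 1;0 0 -5 6 -8 0 1'
python3 -m jog '0 0 -5 6 -8 0 0;0 0 -5 6 -8 0 0;0 0 -5 6 -8 0 0;0 0 -5 6 -8 0 0;0 0 -5 6 -8 0 0'
python3 -m jog '0 0 -5 4.3 -7.8 0 0;0 0 -5 4.3 -7.8 0 0;0 0 -5 4.3 -7.8 0 0;0 0 -5 4.3 -7.8 0 0;0 0 -5 4.3 -7.8 0 0'
python3 -m jog '0 0 0 0 0 0 0;0 0 0 0 0 0 0'
python3 - <<'E'
from h import *
s=env.state(); print(s['time_s'],s['ee_pos'],s['ee_rot'],s['force'])
P=camera_params('wrist'); im=snap('wrist','w0.png')
np.save('P0.npy',np.array([P],dtype=object),allow_pickle=True)
for q in ['pliers','bottle','cap_top','handle_tail','lever','lever_tip','jaw']:
    for r in spotter.look_for(q,'wrist')[:4]: print(q,round(r['conf'],2),np.round(r['box']))
E
```

```text
time_s: 1.27
ee_pos: [303.5, 351.8, 214.3]
ee_rot: [180.0, 0.0, 139.4]
force: [-0.6, 0.5, -0.3]
gripper_width: 91.2
time_s: 1.9
ee_pos: [453.7, 152.8, 213.9]
ee_rot: [180.0, 0.0, 114.4]
force: [0.6, -0.8, 0.3]
gripper_width: 44.3
time_s: 2.52
ee_pos: [560.1, -40.1, 213.4]
ee_rot: [-180.0, -0.0, 89.6]
force: [-0.9, 0.9, -0.6]
gripper_width: 0.8
time_s: 2.78
ee_pos: [558.6, -38.5, 214.1]
ee_rot: [-180.0, -0.0, 89.8]
force: [-0.8, 0.1, -0.6]
gripper_width: 0.6
2.775 [558.63810034 -38.46323382 214.11387812] [-1.79995381e+02 -2.79114342e-02  8.98433743e+01] [-0.82075778  0.10423919 -0.59263164]
pliers 0.92 [224.   1. 186. 198.]
bottle 0.85 [442. 193.  58.  56.]
bottle 0.72 [346. 159.  43.  53.]
bottle 0.69 [242. 175.  44.  52.]
bottle 0.68 [289. 234.  32.  51.]
cap_top 0.81 [351. 172.  34.  38.]
cap_top 0.75 [241. 194.  38.  34.]
cap_top 0.67 [222.  33.  76.  33.]
handle_tail 0.97 [226.  36. 142.  72.]
lever 0.87 [222.  34.  76.  30.]
lever 0.18 [225.   1. 189. 197.]
lever_tip 0.67 [224.  37.  73.  34.]
lever_tip 0.18 [441. 194.  60.  54.]
jaw 0.69 [288. 236.  11.  24.]
jaw 0.67 [224.  37. 146. 153.]
jaw 0.65 [351. 172.  37.  40.]
```

View pics/w0.png

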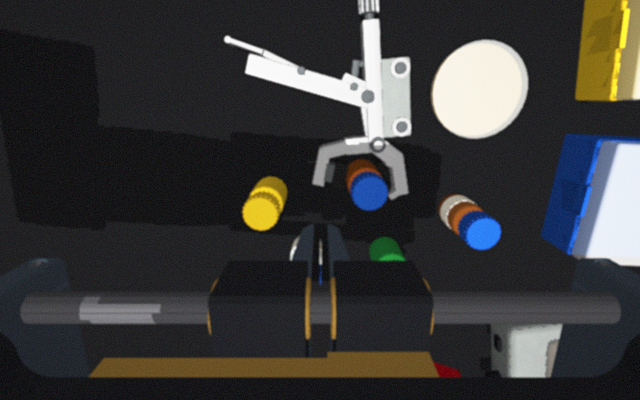

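The wrist view shows the bottle cap at (368,191), the jaw pin at (378,144), the handle pivot pin at (367,96), the handle's tail end at (247,65) and the lever tip at (228,39). The fixed bar's rear end is at (369,18).

Run:
```python
from h import *
P=np.load('P0.npy',allow_pickle=True)[0]
pts={'jawpin':((378,144),43),'bigpin':((367,96),43),'smallpin':((354,87),40),'rear':((369.5,17),37),'tail_in':((250,55),37),'tail_out':((246,73),37),'lever':((228,39),37),'cap':((369,192),79),'yellow':((263,212),79),'bottleb':((482,232),79),'clear_bot':((293,248),20),'jawtip':((319,184),37),'fixtip':((401,197),37),'elbow':((322,149),37)}
W={k:ray('w',uv,z,P) for k,(uv,z) in pts.items()}
for k,v in W.items(): print(k,v.round(1))
# pose: jawpin (-38,12), rear of bar (-150,11)
d=W['jawpin'][:2]-W['rear'][:2]; th=np.arctan2(d[1],d[0])-np.arctan2(1,112)
print('len',np.hypot(*d),'yaw',np.degrees(th))
R=np.array([[np.cos(th),-np.sin(th)],[np.sin(th),np.cos(th)]])
o=W['jawpin'][:2]-R@[-38,12]; print('origin',o)
for k,v in W.items(): print(k,'pl',(R.T@(v[:2]-o)).round(1))
im=cv2.imread('pics/w0.png');cv2.imwrite('pics/w0c.png',cv2.resize(im[0:240,210:450],None,fx=2.5,fy=2.5,interpolation=cv2.INTER_CUBIC))
```

```text
jawpin [616.   -3.4  43. ]
bigpin [603.9  41.1  43. ]
smallpin [591.9  49.2  40. ]
rear [604.5 108.6  37. ]
tail_in [496.3  77.5  37. ]
tail_out [491.6  61.9  37. ]
lever [477.2  91.   37. ]
cap [604.  -41.4  79. ]
yellow [507.8 -60.   79. ]
bottleb [710.4 -80.3  79. ]
clear_bot [ 529.3 -122.8   20. ]
jawtip [558.9 -44.4  37. ]
fixtip [643.  -58.5  37. ]
elbow [562.   -8.9  37. ]
len 112.50029717649531 yaw -84.63900571051512
origin [607.65245965 -42.31333787]
jawpin pl [-38.  12.]
bigpin pl [-83.4   4.1]
smallpin pl [-92.6  -7.1]
rear pl [-150.5   11. ]
tail_in pl [-129.6  -99.7]
tail_out pl [-114.6 -105.8]
lever pl [-144.9 -117.4]
cap pl [-1.3 -3.6]
yellow pl [   8.3 -101. ]
bottleb pl [47.4 98.8]
clear_bot pl [ 72.8 -85.5]
jawtip pl [ -2.4 -48.7]
fixtip pl [19.4 33.7]
elbow pl [-37.5 -42.3]
```

View pics/w0c.png

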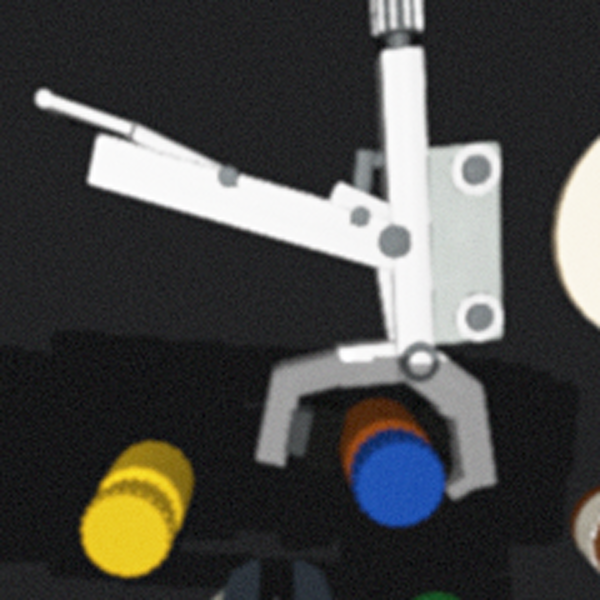

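```bash
python3 -m jog '0 0 -2 -2.5 2.74 0 0;0 0 -2 -2.5 2.74 -2 0;0 0 -2 -2.5 2.74 -4 0;0 0 -2 -2.5 2.74 -6 0;0 0 -2 -2.5 2.74 -7.2 0' 10
python3 -m jog '0 0 0 0 0 -0.5 0;0 0 0 0 0 -0.84 0;0 0 0 0 0 -0.84 0;0 0 0 0 0 -0.84 0'
python3 - <<'E'
from h import *
p0=np.array([603.9,41.1]);p1=np.array([592.2,36.6])
for a in np.r_[169.5:110:-7]:
    t=(169.5-a)/56; p=p0+(p1-p0)*t; A=np.radians(a);u=np.array([np.cos(A),np.sin(A)]);n=np.array([u[1],-u[0]])
    print(round(a,1),'yaw',round(a-90,1),(p+104*u-16*n).round(1))
s=env.state();print(s['ee_pos'],s['ee_rot'],s['force'],s['qpos'])
snap('side');print([(round(r['conf'],2),r['box']) for r in spotter.look_for('handle_tail','side')[:2]])
E
```

```text
time_s: 3.8
ee_pos: [495.4, 28.2, 31.9]
ee_rot: [-179.9, 0.0, 79.7]
force: [0.4, -0.9, 0.0]
gripper_width: 0.6
time_s: 4.3
ee_pos: [497.5, 28.2, 13.9]
ee_rot: [179.9, -0.0, 79.7]
force: [0.8, -0.0, -0.2]
gripper_width: 0.2
169.5 yaw 79.5 [498.7  44.3]
162.5 yaw 72.5 [498.4  56.6]
155.5 yaw 65.5 [499.7  68.5]
148.5 yaw 58.5 [502.5  80.1]
141.5 yaw 51.5 [506.7  91.1]
134.5 yaw 44.5 [512.3 101.3]
127.5 yaw 37.5 [519.1 110.5]
120.5 yaw 30.5 [527.1 118.7]
113.5 yaw 23.5 [536.1 125.6]
[497.45457884  28.17136502  13.93502828] [ 1.79874342e+02 -2.70176677e-02  7.97077826e+01] [ 0.77916218 -0.04477765 -0.24988418] [ 1.91882830e+00  2.41491540e+01  1.14730590e+02 -2.62194462e-04
  4.09917261e+01  1.22112731e+01]
[(0.68, [297.4, 185.9, 33.8, 13.0])]
```

```bash
cat > ok.py <<'E'
import sys; from workcell import env
s=env.state(); F=(s['force'][:2]**2).sum()**.5
print('   t %.2f p %s yaw %.1f F %s |Fxy| %.1f'%(s['time_s'],s['ee_pos'].round(1),s['ee_rot'][2],s['force'].round(1),F)); sys.exit(F>float(sys.argv[1]))
E
J="python3 -m jog"
$J '0 0 0 0.03 0.3 0 0;0 0 0 0.05 0.5 0 0;0 0 0 0.05 0.64 0 0' >/dev/null; python3 ok.py 10 &&
$J '0 0 -0.5 0 0.16 0 0;0 0 -1 0 0.33 0 0;0 0 -1.4 -0.01 0.49 0 0' >/dev/null; python3 ok.py 10 &&
$J '0 0 -0.5 0.01 0.16 0 0;0 0 -1 0.03 0.32 0 0;0 0 -1.4 0.05 0.48 0 0' >/dev/null; python3 ok.py 10 &&
$J '0 0 -0.5 0.03 0.15 0 0;0 0 -1 0.07 0.3 0 0;0 0 -1.4 0.11 0.46 0 0' >/dev/null; python3 ok.py 11
```

```text
t 4.78 p [498.   44.   13.2] yaw 79.8 F [ 0.1 -4.9  2.8] |Fxy| 4.9
   t 4.78 p [498.   44.   13.2] yaw 79.8 F [ 0.1 -4.9  2.8] |Fxy| 4.9
   t 4.78 p [498.   44.   13.2] yaw 79.8 F [ 0.1 -4.9  2.8] |Fxy| 4.9
   t 4.78 p [498.   44.   13.2] yaw 79.8 F [ 0.1 -4.9  2.8] |Fxy| 4.9False
False
False
False
```

```bash
sed -i 's/sys.exit(\(.*\))$/sys.exit(int(\1))/' ok.py
J="python3 -m jog"
python3 ok.py 10 &&
$J '0 0 -0.5 0 0.16 0 0;0 0 -1 0 0.33 0 0;0 0 -1.4 -0.01 0.49 0 0' >/dev/null; python3 ok.py 10 &&
$J '0 0 -0.5 0.01 0.16 0 0;0 0 -1 0.03 0.32 0 0;0 0 -1.4 0.05 0.48 0 0' >/dev/null; python3 ok.py 10 &&
$J '0 0 -0.5 0.03 0.15 0 0;0 0 -1 0.07 0.3 0 0;0 0 -1.4 0.11 0.46 0 0' >/dev/null; python3 ok.py 11
```

```text
t 4.78 p [498.   44.   13.2] yaw 79.8 F [ 0.1 -4.9  2.8] |Fxy| 4.9
   t 5.15 p [495.8  56.2  12.8] yaw 72.7 F [-2.3 -1.8  2.1] |Fxy| 3.0
   t 5.53 p [496.3  67.7  12.7] yaw 65.7 F [-4.2 -5.5  3.9] |Fxy| 7.0
   t 5.90 p [498.5  78.7  12.7] yaw 58.7 F [-5.1 -7.4  5.1] |Fxy| 8.9
```

```bash
J="python3 -m jog"
python3 ok.py 11 &&
$J '0 0 -0.7 0.08 0.22 0 0;0 0 -1.4 0.17 0.44 0 0' >/dev/null; python3 ok.py 11 &&
$J '0 0 -0.7 0.11 0.2 0 0;0 0 -1.4 0.22 0.41 0 0' >/dev/null; python3 ok.py 11 &&
$J '0 0 -0.7 0.13 0.18 0 0;0 0 -1.4 0.27 0.37 0 0' >/dev/null; python3 ok.py 11
python3 - <<'E'
from h import *
P=camera_params('wrist');snap('wrist','w1.png')
r=spotter.look_for('handle_tail','wrist');print([(x['conf'],x['box']) for x in r[:2]])
E
```

```text
t 5.90 p [498.5  78.7  12.7] yaw 58.7 F [-5.1 -7.4  5.1] |Fxy| 8.9
   t 6.15 p [502.5  89.3  12.7] yaw 51.7 F [-5.3 -8.3  5.4] |Fxy| 9.9
   t 6.40 p [508.2  99.3  12.7] yaw 44.7 F [-4.6 -9.6  5.1] |Fxy| 10.6
   t 6.65 p [515.1 108.5  12.6] yaw 37.7 F [-5.4 -8.7  4. ] |Fxy| 10.3
[(0.57, [241.2, 161.1, 319.5, 109.2])]
```

```bash
J="python3 -m jog"
python3 ok.py 12 &&
$J '0 0 -0.7 0.18 0.13 0 0' >/dev/null; python3 ok.py 12 &&
$J '0 0 -0.7 0.18 0.13 0 0' >/dev/null; python3 ok.py 12 &&
$J '0 0 -0.3 0.09 0.05 0 0' >/dev/null; python3 ok.py 12 &&
$J '0 0 -0.3 0.09 0.05 0 0' >/dev/null; python3 ok.py 12 &&
$J '0 0 0 0 0 0 0' >/dev/null; python3 ok.py 12
```

```text
t 6.75 p [515.5 109.   12.5] yaw 37.7 F [-3.9 -8.3  3.9] |Fxy| 9.2
   t 6.88 p [518.7 112.2  12.4] yaw 34.1 F [-6.5 -3.8  4.1] |Fxy| 7.5
   t 7.00 p [523.5 116.3  12.4] yaw 30.6 F [-5.9 -1.5  3.7] |Fxy| 6.1
   t 7.12 p [526.4 118.2  12.5] yaw 29.1 F [-5.6  1.1  3.2] |Fxy| 5.7
   t 7.25 p [529.5 119.7  12.4] yaw 27.6 F [-2.9  0.6  0.3] |Fxy| 3.0
   t 7.38 p [531.1 119.7  12.6] yaw 27.7 F [-2.2  0.3 -1.2] |Fxy| 2.3
```

View pics/w1.png

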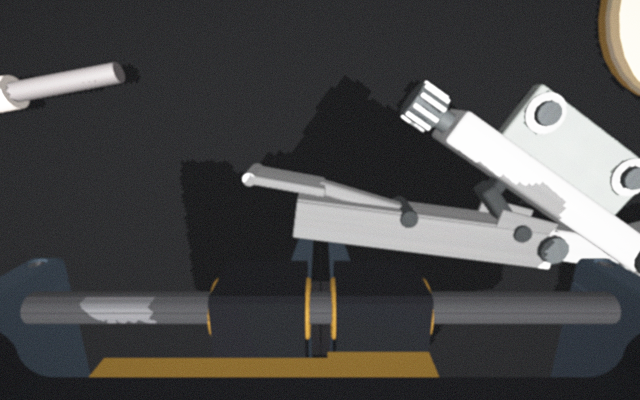

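The earlier picture shows the fingers at (320,245), flat against the handle near its tail, with the lever tip at (248,178). Force is falling, so this is close to dead centre. I'll go on by feel.

```bash
J="python3 -m jog"
T=6.5
python3 ok.py $T &&
$J '0 0 -0.1 0.05 0.025 0 0' >/dev/null; python3 ok.py $T &&
$J '0 0 -0.1 0.05 0.025 0 0' >/dev/null; python3 ok.py $T &&
$J '0 0 -0.1 0.05 0.025 0 0' >/dev/null; python3 ok.py $T &&
$J '0 0 -0.1 0.05 0.025 0 0' >/dev/null; python3 ok.py $T &&
$J '0 0 -0.1 0.05 0.025 0 0' >/dev/null; python3 ok.py $T &&
$J '0 0 -0.1 0.05 0.025 0 0' >/dev/null; python3 ok.py $T
```

```text
t 7.38 p [531.1 119.7  12.6] yaw 27.7 F [-2.2  0.3 -1.2] |Fxy| 2.3
   t 7.50 p [532.9 120.2  12.8] yaw 27.2 F [-2.1  0.2 -1.4] |Fxy| 2.1
   t 7.62 p [535.4 120.8  13.2] yaw 26.7 F [0.3 0.4 0.6] |Fxy| 0.5
   t 7.75 p [536.6 121.4  13.3] yaw 26.2 F [ 0.5 -1.3 -0.4] |Fxy| 1.4
   t 7.88 p [537.  121.8  13.2] yaw 25.7 F [-0.7 -0.9  0. ] |Fxy| 1.1
   t 8.00 p [537.6 122.3  13. ] yaw 25.2 F [-2.3 -1.9  1.3] |Fxy| 3.0
   t 8.12 p [538.2 122.7  12.9] yaw 24.7 F [-3.6 -1.5  2.8] |Fxy| 3.9
```

```bash
J="python3 -m jog"
python3 ok.py 7 && $J '0 0 0 0.05 0.025 0 0' >/dev/null; python3 ok.py 20
$J '0 0 0 -0.5 -0.25 0 0;0 0 0 -0.9 -0.45 0 0;0 0 0 -0.9 -0.45 0 0' >/dev/null; python3 ok.py 20
$J '0 0 0 -0.4 -0.8 2 0.2;0 0 0 -0.4 -2 4 0.5;0 0 0 0 -4 6 0.75;0 0 0 0.5 -5 8 0.75;0 0 0 0.5 -5 8 0.75'
$J '0 0 0 0 0 0 0.75'
python3 - <<'E'
from h import *
P=camera_params('wrist');im=snap('wrist','w2.png');np.save('P2.npy',np.array([P],dtype=object),allow_pickle=True)
for q in ['bottle','cap_top','handle_tail','lever']:
    for r in spotter.look_for(q,'wrist')[:4]: print(q,round(r['conf'],2),np.round(r['box']))
pl=lambda x,y,z:[607.65+.0934*x+.9956*y,-42.31-.9956*x+.0934*y,z]
print(proj('w',[pl(0,0,79),pl(-188,-43,37),pl(-214,-20,37),pl(-38,12,43)],P))
E
```

```text
t 8.12 p [538.2 122.7  12.9] yaw 24.7 F [-3.6 -1.5  2.8] |Fxy| 3.9
   t 8.25 p [538.9 123.1  12.8] yaw 24.7 F [-5.1 -4.1  4.1] |Fxy| 6.5
   t 8.62 p [517.  112.2  13. ] yaw 24.7 F [ 0.7 -0.3  0.4] |Fxy| 0.8
time_s: 9.25
ee_pos: [534.1, -14.3, 217.6]
ee_rot: [179.7, -0.6, 24.6]
force: [-0.4, 0.9, -0.6]
gripper_width: 47.1
time_s: 9.38
ee_pos: [530.1, -12.3, 212.6]
ee_rot: [-180.0, 0.0, 24.7]
force: [-0.5, 0.1, -0.2]
gripper_width: 57.6
bottle 0.93 [402. 186.  57.  58.]
bottle 0.9 [337. 193.  39.  61.]
bottle 0.85 [362. 103.  50.  43.]
bottle 0.74 [445.   1.  74.  53.]
cap_top 0.92 [473. 119.  47.  40.]
cap_top 0.63 [402. 186.  57.  58.]
cap_top 0.56 [369. 108.  42.  40.]
cap_top 0.55 [338. 212.  37.  35.]
handle_tail 0.83 [153.  56. 152.  59.]
lever 0.78 [152.  55.  80.  24.]
[[390.20331469 124.67986201]
 [179.55701203  97.62826135]
 [157.31200675  63.24472154]
 [349.74644355  95.05858116]]
```

View pics/w2.png

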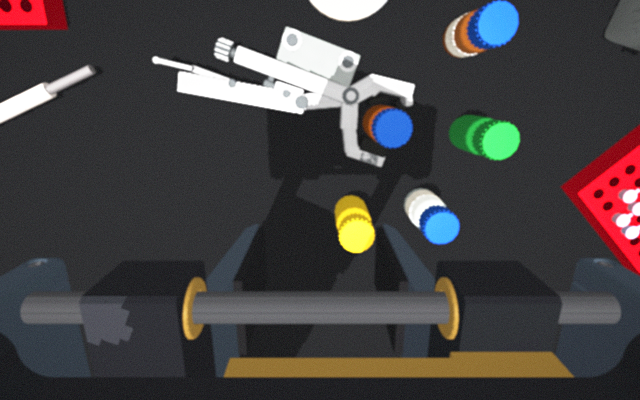

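The pliers stayed locked, with the handle tail at (179,90), the lever tip at (155,60) and the cap at (393,128).

Run:
```python
from h import *
P=np.load('P2.npy',allow_pickle=True)[0]
im=cv2.imread('pics/w2.png');hsv=cv2.cvtColor(im,cv2.COLOR_BGR2HSV)
m=cv2.inRange(hsv,(105,120,60),(125,255,255));n,l,st,c=cv2.connectedComponentsWithStats(m)
for i in range(1,n):
    if st[i,4]>300: print(st[i],c[i].round(1), ray('w',c[i],76,P).round(1))
R=np.array([[.0934,.9956],[-.9956,.0934]]);o=np.array([607.65,-42.31])
for k,uv,z in [('lever',(156,61),37),('tail',(179,91),37),('jawpin',(350,96),43)]:
    w=ray('w',uv,z,P);print(k,w.round(1),(R.T@(w[:2]-o)).round(1))
print(env.state()['ee_pos'])
```

```text
[468   0  52  49 709] [486.9  26.9] [706.9 -76.9  76. ]
[ 372  108   42   42 1336] [392.7 128.1] [606.  -46.2  76. ]
[420 206  41  39 466] [436.1 221.3] [ 547.8 -122.7   76. ]
lever [569.1 170.5  37. ] [-215.5  -18.5]
tail [552.8 143.2  37. ] [-189.8  -37.3]
jawpin [615.4  -3.9  43. ] [-37.5  11.3]
[529.55544061 -11.71201493 211.61695254]
```

```bash
python3 -m jog '0 0 0 1.5 -0.65 0 0.75;0 0 0 3.1 -1.29 -1 0.75;0 0 0 3.1 -1.29 -3 0.75;0 0 0 3.1 -1.29 -4 0.75;0 0 0 3.1 -1.29 -4 0.75' 10 | head -2
python3 -m jog '0 0 0 0 0 0 0.75;0 0 0 0 0 0 0.75'
python3 - <<'E'
from h import *
P=camera_params('wrist');im=snap('wrist','w3.png')
print(proj('w',[[607,-44,79],[607,-44,57]],P),env.state()['ee_pos'])
E
```

```text
time_s: 10.25
ee_pos: [605.9, -44.1, 110.0]
time_s: 10.5
ee_pos: [608.8, -44.6, 114.6]
ee_rot: [179.9, -0.2, 24.7]
force: [0.0, 0.1, 0.4]
gripper_width: 68.3
[[317.295138   234.22639741]
 [317.4853228  222.1312484 ]] [608.67109377 -44.64633397 114.52730484]
```

View pics/w3.png

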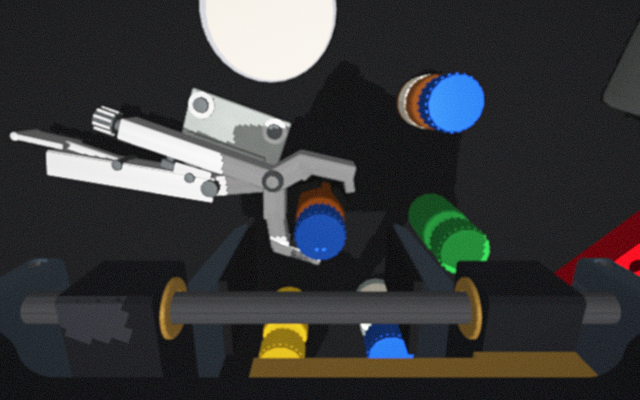

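```bash
J="python3 -m jog"
$J '0 0 0 -0.04 -0.04 -1 0.75;0 0 0 -0.04 -0.04 -2 0.75;0 0 0 -0.04 -0.04 -2.58 0.75;0 0 0 -0.04 -0.04 -2.58 0.75' >/dev/null; python3 ok.py 20
$J '0 0 0 0 0 0 0.2;0 0 0 0 0 0 0.2;0 0 0 0 0 0 0.2' 40; python3 ok.py 20
```

```text
t 11.05 p [606.5 -45.7  48.1] yaw 24.7 F [ 0.3 -0.9 -0.5] |Fxy| 1.0
time_s: 11.42
ee_pos: [607.2, -45.7, 49.2]
ee_rot: [180.0, -0.1, 24.7]
force: [-0.1, 0.6, -0.4]
gripper_width: 41.2
   t 11.43 p [607.2 -45.7  49.2] yaw 24.7 F [-0.1  0.6 -0.4] |Fxy| 0.6
```

```bash
J="python3 -m jog"
$J '0 0 0 0 0 0 0;0 0 0 0 0 0 0;0 0 0 0 0 0 0;0 0 0 0 0 0 0' 40; python3 ok.py 20
```

```text
time_s: 11.92
ee_pos: [606.9, -45.5, 48.8]
ee_rot: [-180.0, -0.0, 24.7]
force: [-1.3, 2.7, 3.3]
gripper_width: 31.1
   t 11.93 p [606.9 -45.5  48.8] yaw 24.7 F [-1.3  2.7  3.3] |Fxy| 3.0
```

```bash
J="python3 -m jog"
$J '0 0 0.8 0 0 0 0;0 0 1.6 0 0 0 0;0 0 2.4 0 0 0 0;0 0 3.2 0 0 0 0;0 0 4 0 0 0 0' >/dev/null; python3 ok.py 15; python3 -c "from workcell import env;print(env.state()['torque'],env.state()['gripper_width'])"
```

```text
t 12.55 p [606.3 -44.8  48.8] yaw 44.8 F [-2.5  3.4  5.2] |Fxy| 4.2
[ 0.53307531  0.60490309 -0.22277041] 31.16712922368356
```

Torque about the vertical axis is -0.22 N m, so the cap is turning. I'll continue.

```bash
J="python3 -m jog"; C="from workcell import env;print(env.state()['torque'],env.state()['gripper_width'])"
$J '0 0 0.8 0 0 0 0;0 0 1.6 0 0 0 0;0 0 2.4 0 0 0 0;0 0 3.2 0 0 0 0;0 0 4 0 0 0 0' >/dev/null; python3 ok.py 15; python3 -c "$C"
$J '0 0 0.8 0 0 0 0;0 0 1.6 0 0 0 0;0 0 2.4 0 0 0 0;0 0 3.2 0 0 0 0;0 0 4 0 0 0 0' >/dev/null; python3 ok.py 15; python3 -c "$C"
$J '0 0 0.4 0 0 0 0;0 0 0.4 0 0 0 0' >/dev/null; python3 ok.py 15; python3 -c "$C"
python3 - <<'E'
from h import *
P=camera_params('wrist');im=snap('wrist','w4.png')
E
```

```text
t 13.18 p [605.6 -44.4  48.8] yaw 64.8 F [-3.7  5.5  7.4] |Fxy| 6.6
[ 0.76090301  0.83764447 -0.19764525] 31.256739127679733
   t 13.80 p [604.8 -44.1  48.8] yaw 84.8 F [-5.4  6.7  8.1] |Fxy| 8.6
[ 0.92793876  1.02934221 -0.28426188] 31.110826781004345
   t 14.05 p [604.7 -44.1  48.8] yaw 86.7 F [-4.9  5.9  8.8] |Fxy| 7.7
[ 0.87624491  1.03075589 -0.07004992] 31.30151643205812
```

View pics/w4.png

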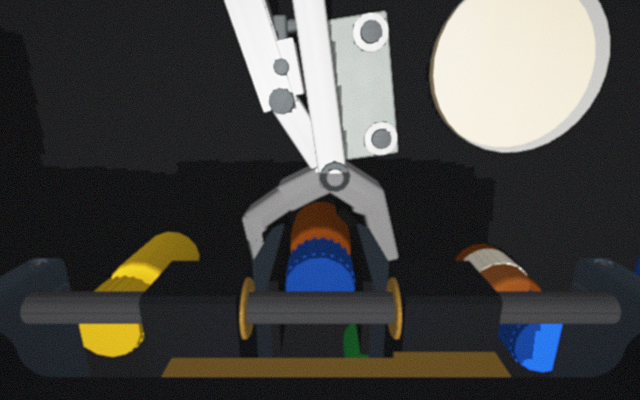

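All 62° were turned against a steady torque of about 0.2 N m. The picture shows the jaws and handle still closed and the cap between the pads at (320,265). Release and rise for a check.

```bash
J="python3 -m jog"
$J '0 0 0 0 0 0 0.75;0 0 0 0 0 0 0.75;0 0 0 0 0 0 0.75;0 0 0 0 0 0 0.75' | tail -2
$J '0 0 0 0 0 1 0.75;0 0 0 0 0 2.6 0.75;0 0 0 0 0 2.6 0.75' >/dev/null
python3 - <<'E'
from h import *
snap('wrist','w5.png')
a=cv2.imread('pics/w3.png')[160:280,230:430];b=cv2.imread('pics/w5.png')[160:280,230:430]
cv2.imwrite('pics/cmp.png',cv2.resize(np.hstack([a,b]),None,fx=2,fy=2,interpolation=cv2.INTER_CUBIC))
print(env.state()['ee_pos'],env.state()['ee_rot'])
E
$J '0 0 -4 0 1.5 1.5 0;0 0 -6 0 3 3 0;0 0 -8 0 5 4 0;0 0 -10 -0.1 7 4 0;0 0 -10 -0.1 7 4 0' | head -1
$J '0 0 -2 0 1 0 0;0 0 -4 0 1.7 0 0;0 0 -6.3 0 1.7 0 0;0 0 -6.3 0 1.7 0 0;0 0 -6.3 0 1.7 0 0'
python3 ok.py 20
python3 - <<'E'
from h import *
P=camera_params('wrist');snap('wrist','w6.png');np.save('P6.npy',np.array([P],dtype=object),allow_pickle=True)
cv2.imwrite('pics/c6.png',np.vstack([cv2.resize(cv2.imread('pics/cmp.png'),(640,192)),cv2.imread('pics/w6.png')]))
E
```

```text
force: [-0.1, -0.5, 0.2]
gripper_width: 66.7
[607.75501493 -45.89655121 114.78367018] [1.79810373e+02 1.21091958e-02 8.67093479e+01]
time_s: 15.65
time_s: 16.27
ee_pos: [604.0, 171.5, 212.6]
ee_rot: [180.0, 0.1, 5.3]
force: [-0.3, -0.0, -0.3]
gripper_width: 0.5
   t 16.27 p [604.  171.5 212.6] yaw 5.3 F [-0.3 -0.  -0.3] |Fxy| 0.3
```

View pics/c6.png

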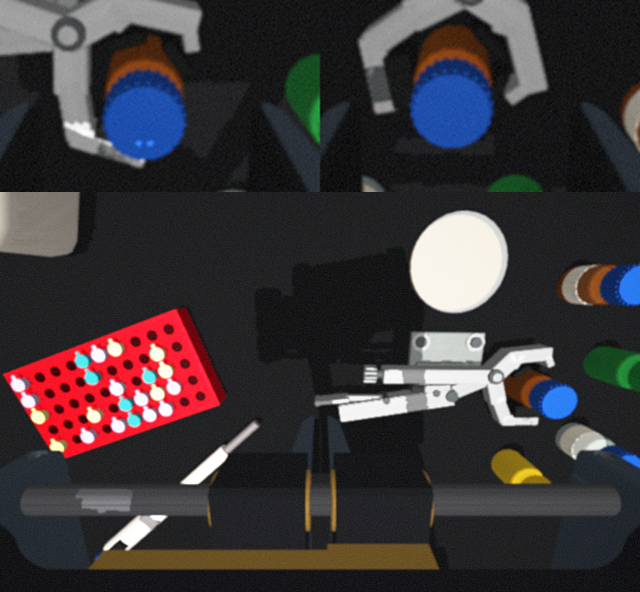

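The comparison shows no usable mark on the cap, since the dots are glints. The lower view shows the pliers still locked, with the lever tip at (317,208) in w6 coordinates.

Run:
```python
from h import *
P=np.load('P6.npy',allow_pickle=True)[0]
R=np.array([[.0934,.9956],[-.9956,.0934]]);o=np.array([607.65,-42.31])
for k,uv,z in [('levertip top',(317,206),37),('levertip bot edge',(318,212),37),('knobend',(364,182),30),('tailout',(341,227),37)]:
    w=ray('w',uv,z,P);print(k,w.round(1),(R.T@(w[:2]-o)).round(1))
print(env.state()['ee_pos'])
im=cv2.imread('pics/w6.png')
cv2.imwrite('pics/w6c.png',cv2.resize(im[130:270,270:470],None,fx=3.5,fy=3.5,interpolation=cv2.INTER_CUBIC))
```

```text
levertip top [576.1 172.2  37. ] [-216.5  -11.4]
levertip bot edge [569.7 170.6  37. ] [-215.5  -17.9]
knobend [604.1 126.2  30. ] [-168.1   12.2]
tailout [555.4 145.1  37. ] [-191.4  -34.5]
[604.17111974 171.46771673 212.82580086]
```

View pics/w6c.png

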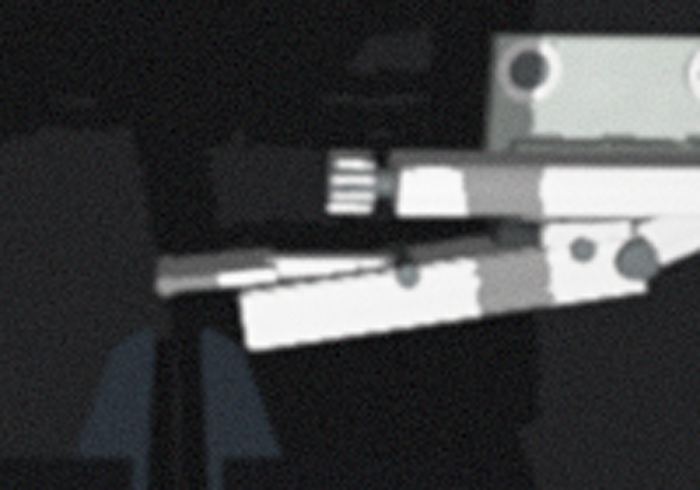

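The lever tab is at crop (162,288), clear of the finger spot, with the knob end at (328,185). Descend beside it and flick it towards -x.

```bash
J="python3 -m jog"
$J '0 0 0 0 0 -2.5 0;0 0 0 0 0 -5 0;0 0 0 0 0 -6.5 0;0 0 0 0 0 -7.84 0;0 0 0 0 0 -7.84 0' >/dev/null; python3 ok.py 20
$J '0 0 0 -0.3 0 0 0;0 0 0 -0.56 0 0 0' >/dev/null; python3 ok.py 4 &&
$J '0 0 0 -0.08 0 0 0;0 0 0 -0.16 0 0 0' >/dev/null; python3 ok.py 4 &&
$J '0 0 0 -0.08 0 0 0;0 0 0 -0.16 0 0 0' >/dev/null; python3 ok.py 4
```

```text
t 16.95 p [602.2 171.   14.8] yaw 5.3 F [-0.5  0.7  0.5] |Fxy| 0.8
   t 17.20 p [590.9 172.   19.3] yaw 5.2 F [ 1.  -0.1  0.1] |Fxy| 1.0
   t 17.45 p [586.7 172.   18.4] yaw 5.2 F [-0.3  0.2  0.7] |Fxy| 0.3
   t 17.70 p [582.6 171.8  17.6] yaw 5.2 F [ 1.4  0.2 -0.3] |Fxy| 1.4
```

```bash
J="python3 -m jog"
python3 ok.py 5 &&
$J '0 0 0 -0.08 0 0 0' >/dev/null; python3 ok.py 5 &&
$J '0 0 0 -0.08 0 0 0' >/dev/null; python3 ok.py 5 &&
$J '0 0 0 -0.08 0 0 0' >/dev/null; python3 ok.py 5 &&
$J '0 0 0 -0.08 0 0 0' >/dev/null; python3 ok.py 5 &&
$J '0 0 0 -0.08 0 0 0' >/dev/null; python3 ok.py 5
python3 - <<'E'
from h import *
P=camera_params('wrist');snap('wrist','w7.png')
for q in ['handle_tail','lever']: print(q,[(round(r['conf'],2),r['box']) for r in spotter.look_for(q,'wrist')[:2]])
E
```

```text
t 17.70 p [582.6 171.8  17.6] yaw 5.2 F [ 1.4  0.2 -0.3] |Fxy| 1.4
   t 17.82 p [580.3 171.8  17.4] yaw 5.2 F [0.9 0.3 0.5] |Fxy| 0.9
   t 17.95 p [577.9 171.8  17.3] yaw 5.2 F [ 1.1  0.8 -0. ] |Fxy| 1.4
   t 18.07 p [576.  171.8  17.3] yaw 5.2 F [ 0.9 -1.4  0.3] |Fxy| 1.6
   t 18.20 p [574.1 171.8  17.4] yaw 5.2 F [ 0.1 -0.4 -0.1] |Fxy| 0.4
   t 18.32 p [572.2 171.8  17.4] yaw 5.2 F [ 0.1 -0.   0.1] |Fxy| 0.1
handle_tail [(0.76, [455.8, 236.8, 176.7, 142.2])]
lever [(0.94, [452.0, 321.3, 65.8, 55.3])]
```

View pics/w7.png

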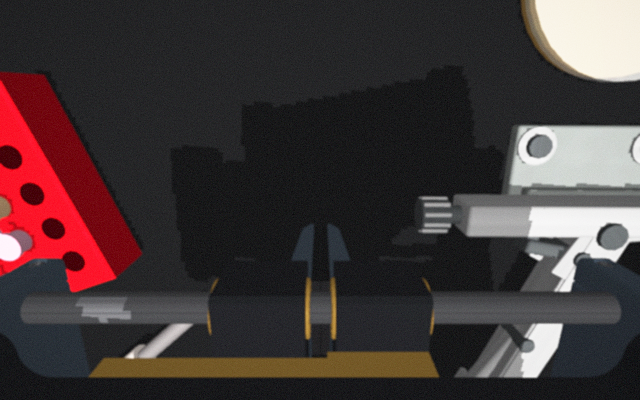

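The picture shows the pliers sprung open, with the handle swung down at (520,350). Rise straight up, then check the rest numerically because the picture budget is used up.

```bash
J="python3 -m jog"
$J '0 0 0 0.3 0 1.5 0;0 0 0 0.3 0 4 0;0 0 0 0.3 0 6 0;0 0 0 0.3 0 8 0;0 0 0 0.3 0 8 0' >/dev/null
$J '0 0 0 0 0 0 0;0 0 0 0 0 0 0;0 0 0 0 0 0 0' >/dev/null; python3 ok.py 20
python3 - <<'E'
from h import *
R=np.array([[.0934,.9956],[-.9956,.0934]]);o=np.array([607.65,-42.31])
for c in ['wrist','top']:
    P=camera_params(c);im=snap(c,'fin_%s.png'%c)
    m=cv2.inRange(cv2.cvtColor(im,cv2.COLOR_RGB2HSV),(105,120,60),(125,255,255));n,l,st,ce=cv2.connectedComponentsWithStats(m)
    for i in range(1,n):
        w=ray(c,ce[i],76,P)
        if st[i,4]>40 and abs(w[0]-620)<130 and abs(w[1]+60)<110: print(c,'blue',st[i][4],w.round(1))
    for q in ['handle_tail','lever']:
        for r in spotter.trace(q,c)[:1]:
            ys,xs=np.nonzero(r['region']); pts=np.array([(R.T@(ray(c,p,37,P)[:2]-o)) for p in zip(xs,ys)])
            print(c,q,round(r['conf'],2),'min y',pts[pts[:,1].argmin()].round(0))
a=cv2.imread('pics/t0.png').astype(int)
b=cv2.imread('pics/fin_top.png').astype(int); d=abs(a-b).max(2)>60
n,l,st,ce=cv2.connectedComponentsWithStats(d.astype(np.uint8))
print([(st[i].tolist()) for i in range(1,n) if st[i,4]>15 and st[i,0]<560])
E
```

```text
t 19.48 p [579.3 171.7 216. ] yaw 5.2 F [-0.7 -0.2  0. ] |Fxy| 0.7
wrist blue 1161 [708.7 -68.5  76. ]
wrist blue 1545 [608.  -39.9  76. ]
wrist blue 1271 [ 547.1 -120.8   76. ]
wrist handle_tail 0.69 min y [-114. -101.]
wrist lever 0.56 min y [-140. -101.]
top blue 137 [711.5 -82.1  76. ]
top blue 117 [603.5 -43.2  76. ]
top blue 135 [ 545.5 -129.4   76. ]
top handle_tail 0.58 min y [-144. -121.]
[[122, 98, 156, 302, 22707], [143, 115, 4, 7, 18], [125, 119, 8, 34, 104], [134, 119, 6, 28, 62], [115, 121, 6, 9, 34], [119, 147, 31, 31, 463], [227, 186, 15, 5, 46], [262, 191, 12, 5, 29], [275, 214, 8, 19, 88], [176, 240, 32, 38, 205], [163, 280, 13, 15, 101], [157, 293, 7, 8, 28], [153, 302, 7, 6, 25], [309, 374, 13, 3, 31], [307, 377, 32, 13, 143], [279, 381, 17, 19, 243], [308, 392, 39, 8, 104], [352, 392, 5, 8, 24]]
```

```bash
python3 -c "from workcell import env;print(env.job_done())"; python3 ok.py 9
```

```text
the job is handed in; nothing more can be done
None
the job is handed in; nothing more can be done
```

The job is handed in at about 20 s of the 61 s allowed. The pliers were locked on the bottle, the cap was unscrewed, and the lever was flicked so that they sprang open.

- **Locking:** I eased the handle in by feel. The measured push stayed at about 12 N or less. It fell to nearly zero as the handle went over centre, then rose to 7.7 N (6.5 N sideways) against the stop. With the robot clear, a picture showed the pliers still locked, with the tail at y -37 mm.
- **Cap:** I gripped it at 40 N and turned it 62° (1.08 rad) anticlockwise, against about 0.2 N m throughout. The cap has no mark on it, so the turn is inferred from the gripper's angle and torque and was not seen directly.
- **Release:** The lever took about 1 N. A picture showed the handle swung open, and the last measurement put the tail at y about -101 mm.
- **Bottle:** The wrist camera put the cap within about 3 mm of the jaw seat and the top camera within about 4 mm, so the bottle should be upright. The bottle's tilt, its contact with the jaw and the cap angle could not be read directly.
- **Other things on the bench:** The blue caps of bottle_b and bottle_c were where they had been, to within measuring error. Comparing the first and last top pictures mostly showed the arm and its shadow. It also marked changes around the pipette and left rack, where the shadow fell, and I had no picture views left to check those by eye.

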